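# Refit the strainer in the feed tank's filling mouth

## Robot

A 6-joint arm with a two-finger parallel gripper is mounted at the origin on a cart in front of the work surface, level with it; the furniture and walls round the work are solid. World frame = base frame: x ahead of the robot, y to its left, z up, the work surface at z = 0. Lengths are in m, angles in rad, forces in N, time in s.
With the tool pointing down it reaches from about 0.3 to 0.775 m from the base axis. Payload 14.6 kg.
Tool frame: the origin (TCP) lies midway between the tips of the shut fingers; the grasp point (between the pads) lies ctrl.pinch_z behind it (ctrl.pinch_z is the distance from the TCP to the grasp point, in m); z points along the fingers, y is the line along which they close (so a half turn about z gives the same grasp; the last joint's range is limited). The gripper opens to 85 mm and grips with 20 to 120 N. Pads are 22 mm wide; open, the fingers measure 114 mm over their backs; the gripper's body (76 mm by 85 mm) begins 54 mm behind the grasp point. The pads swing forward as they close: fully open they stand 13 mm farther back than shut.
Start: joints at [-1.363, 0.3, 1.521, -0, 1.321, -0.067], TCP at [0.149, -0.529, 0.231] pointing down, gripper open.
Joint ranges: [-3.03, 3.03], [-0.79, 2.21], [0.23, 2.52], [-1.04, 4.18], [0, 3.07], [-2.55, 2.55]. Speed limits (rad/s): [2.22, 2.22, 2.57, 3.14, 3.14, 3.14].

## Interface

Orientations are given as a unit quaternion [x, y, z, w].
In Python, from bench import sense, grab_frame, workorder, ctrl gives the robot as it stands. The module is installed in compiled form; this text tells all that it offers.
- The arm moves only by the shell command python3 -m pendant 'ROWS' [FORCE]. ROWS is JSON, a list of rows, each a list of 3 entries, a list of its own where there are three numbers: the shift along the world's x, y, z in m, then the turn about the world's z in degrees, then the opening, from 0 (shut) to 1 (fully open). In form: [[[dx, dy, dz], yaw, jaw], ...]. A call has 1 to 5 rows; each row is the pose to reach, as a shift and turn from the pose commanded when the call began; what a row does not reach only later rows make up. A row lasts 1/10 s, in which the tool goes at most 50 mm and 8.59 degrees, less where a joint would pass 70% of its speed; a pose out of reach is approached as far as the arm can. A call with a gripper value outside its range is refused whole. The fingers move at their own pace and stop on an object; FORCE is the grip in N (left out, the last holds). Time passes only in rows, so rows that repeat a pose let the fingers close. It gives the time, the measured TCP pose, the force, the opening and the grip force at its end, in the units of the state.
- sense(): the state, without advancing time (a new reading comes with each control period).
- grab_frame(name): name is "side" or "top"; returns a dict with "image" (400x640x3 uint8, red, green, blue), "fx", "fy", "cx", "cy" (pixels), "R" (3x3) and "t" (3): a world point X has camera coordinates R X + t. Camera axes: x right, y down, z forward; pixel columns grow to the right and rows downward; lengths in m; the calibration is good to about 2 mm. A picture is of the moment at which its call begins. There is no depth.
- workorder.hand_in(): hands the job in; it is judged then, once.
The state is a dict: "clock": time; "joint_pos": joint angles; "dq": joint speeds; "joint_efforts": joint torques, N m; "position": TCP position; "orientation": TCP orientation; "wrist_force": force on the tool from outside, world axes, zero at the start; "moment": the same for the moment, N m; "width": finger opening in m; "finger_force": force on a finger pad.
Only numpy, scipy, OpenCV 4.12 (cv2) and the standard library are available. Lean on these libraries where they do the work, as an engineer would, in place of code of your own. Each camera call takes 0.05 s, during which the arm holds its last target. There are 200 camera calls.

## Task

The feed tank has been rinsed and its filling mouth stands open: put the strainer back so that no grit gets in. Slide the mesh disk, which lies on the tank's deck, over the deck into the mouth, without lifting it, until it drops and lies flat on its seat; then set the screw ring over it with its two lugs in the two notches of the mouth and turn it clockwise until it is screwed fully home on the disk. Leave the ring in place, and leave the other things on the bench where they are.

Things in the scene. Friction and masses are not known exactly. Their poses are not given: they have to be found in the camera images.
- tank: Off-white feed tank, 210 x 310 mm, fixed on the bench, often turned. Flat deck 75 mm above the bench, 190 x 290 mm inside a drip lip 5 mm high. Origin: centre of its underside. x: along its short way, away from the black tap on its front (tap reaches to 145 mm from the origin); y: along its long way, to the end with the mouth; z up.
- mouth: Round filling mouth; origin: its centre, level with the deck, 75 mm from the tank's origin along tank y. Its x axis is turned 37 degrees clockwise from tank x; z up. Clear bore 71 mm wide, flush with the deck in a flat grey bezel 129 mm wide. Broad black bars on the bezel, at both ends of this x axis, show where the tightened ring's bridge points.
- seat (a point): Centre of the disk's seat, on the mouth's axis 24 mm below the deck: a ledge with a grating flush in it. The seated disk's top is 16 mm below the deck; the bore leaves it 2 mm of play all round. Should it stick aslant, a light push down on its high edge frees it.
- notch (a point): Middle of one of two notches in the bore's wall, 39.5 mm from its axis, level with the deck; the other is across from it. Seen from above they lie 72 degrees counter-clockwise from the mouth's x (and across from that), each 34 degrees wide, reach 44 mm from the axis, each between two black ticks. From each a thread groove runs clockwise, falling 0.08 mm a degree, to a stop 75 degrees on.
- strainer_disk: Steel mesh disk in a smooth rim, 67 mm in diameter, 8 mm thick, about 0.13 kg, both sides alike, solid to the touch. Origin: centre of its underside, z up. It starts flat on the tank's deck, 90 to 160 mm from the mouth's centre, with a clear way to it over the smooth deck.
- screw_ring: Black ring with a bridge grip, 55.5 mm high, 0.12 kg, upright on the bench left or right of the tank. Origin: centre of its underside; z up; x along the bridge. Foot 68 mm wide (58 mm opening), flange 96 mm wide from 17.5 to 21.5 mm up. Two lugs at +x and -x (reaching 42 mm from the axis, 24 degrees wide, 3 to 8 mm up) enter the notches. A half turn gives the same ring.
- bridge (a point): Middle of the ring's bridge bar, 46 mm above the ring's underside: a straight bar along ring x, 12 mm thick (ring y), 78 mm long, from 35.5 to 55.5 mm up, on two legs at its ends. Grip it here across ring y. With the ring tight it is 30 mm above the deck.
- lug (a point): One of the two lugs. With both in the notches (bridge in line with them) the ring comes to rest on the start of the thread, underside 11.9 mm below the deck. Turned clockwise it sinks, meets the disk after about 50 degrees and is tight after about 70: underside 16 mm below the deck, ring x in line with the mouth's x, either way round.
- feed_jar: Amber jar with a black lid, 64 mm across and 94 mm high, standing on the bench on the side of the tank where the ring is not. Origin: centre of its underside. Not to be moved.
- scoop: White measuring scoop lying on the bench behind on the left, 136 mm long, 42 mm high. Origin: centre of its underside. Not to be moved.
- bench_brush: Wooden bench brush lying on the right, 160 mm long, 50 mm high. Origin: centre of its underside. Not to be moved.
- tape_measure: Yellow pocket tape measure at the left front, 76 mm long, 31 mm high. Origin: centre of its underside. Not to be moved.
Things that resemble listed ones, but are neither listed nor needed, are in the scene too. Several things have the shape of the strainer_disk; the one meant has the colours described above.

How it is judged:
On the way, in this order (a step that is already met when the one before it is completed fails the run):
1. the disk lies flat on its seat in the mouth (horizontal distance between strainer_disk and mouth below 0.0045 m and z of strainer_disk in the frame of mouth below -0.0225 m and angle between strainer_disk's own z axis and vertical below 0.06 rad), for 0.2 s.
2. the ring is in the mouth over the seated disk, its lugs through the notches (all of step 1 and horizontal distance between screw_ring and mouth below 0.004 m and angle between screw_ring's own z axis and vertical below 0.08 rad and z of screw_ring in the frame of mouth below -0.0095 m), for 0.1 s.
At the end, for the whole second after the job is handed in: Disk flat on its seat (4.5 mm off axis at most, 1.5 mm in height, 3.4 degrees); ring screwed home on it (4 mm off axis at most, level within 4.6 degrees, foot within 1 mm of the disk, bridge within 10 degrees of the mouth's x axis); both at rest (all of step 1 and horizontal distance between screw_ring and mouth below 0.004 m and angle between screw_ring's own z axis and vertical below 0.08 rad and z of screw_ring in the frame of mouth below -0.015 m and angle between the x axis of screw_ring and the x axis of mouth, either way round below 0.18 rad and linear speed of each of screw_ring, strainer_disk below 0.01 m/s); the robot touches nothing.
It fails at once if the disk is lifted more than 15 mm off the deck (z of strainer_disk in the frame of mouth above 0.015 m).
It fails at once if the feed jar is moved by more than 30 mm (distance of feed_jar from where it was at the start of the episode above 0.03 m).
It fails at once if the scoop is moved by more than 30 mm (distance of scoop from where it was at the start of the episode above 0.03 m).
It fails at once if the bench brush is moved by more than 30 mm (distance of bench_brush from where it was at the start of the episode above 0.03 m).
It fails at once if the tape measure is moved by more than 30 mm (distance of tape_measure from where it was at the start of the episode above 0.03 m).
It also fails if it takes over 67 s, if anything falls off the work surface, if the arm or the gripper's body presses on something with over 40 N, if the wrist force passes 120 N, or if a joint passes its speed limit or range.

## Working session

There is one attempt and no reset: what is moved stays moved. The work goes in short steps, Python scripts to look and compute and a shell command to move; the robot and the scene stay as the last step left them, time stands still between calls to the robot, and variables do not carry over. Pictures are saved under pics/ and viewed, at most 10 in all, crops included, and the job is handed in when it is done.

```bash
mkdir -p pics; python3 - <<'E'
from bench import sense, grab_frame, ctrl
import cv2,pickle
print(ctrl.pinch_z, sense())
for n in("top","side"):
    f=grab_frame(n); pickle.dump(f,open(f"{n}0.pkl","wb")); cv2.imwrite(f"pics/{n}0.png",f["image"][:,:,::-1]); print(n,f["fx"],f["cx"],f["cy"],f["R"],f["t"])
E
```

```text
0.0187 {'clock': 0.0, 'joint_pos': array([-1.36259212e+00,  3.00484183e-01,  1.52160604e+00, -9.15810846e-06,
        1.32068625e+00, -6.66012508e-02]), 'dq': array([-0.00050236, -0.00105088, -0.00027612, -0.00109892,  0.00067022,
        0.00211793]), 'joint_efforts': array([ 1.75700876e-03, -5.43498337e+01, -3.61795163e+01,  2.07425450e-05,
        4.02579535e-03,  3.09137889e-07]), 'position': array([ 0.14919258, -0.52912933,  0.23070358]), 'orientation': array([ 9.90574758e-01,  1.36971890e-01, -4.62980215e-05, -5.90115069e-04]), 'wrist_force': array([ 0.53614149,  0.20365271, -0.53798443]), 'moment': array([ 0.03602556, -0.0365475 , -0.00217281]), 'finger_force': 0.0, 'width': 0.08545751888070066}
top 389.087783066932 317.55023254329984 200.38368809909667 [[ 0.02024079 -0.99976093  0.00827055]
 [-0.99824773 -0.02066884 -0.05544603]
 [ 0.05560371 -0.00713379 -0.99842743]] [0.03676739 0.5682254  1.31717706]
side 416.00545031506874 313.84249906377937 196.772042971482 [[ 0.53691632  0.843527   -0.01353049]
 [ 0.63039443 -0.41180976 -0.6580392 ]
 [-0.56064582  0.34478244 -0.7528621 ]] [-0.36077676 -0.27734013  1.5670245 ]
```

View pics/top0.png

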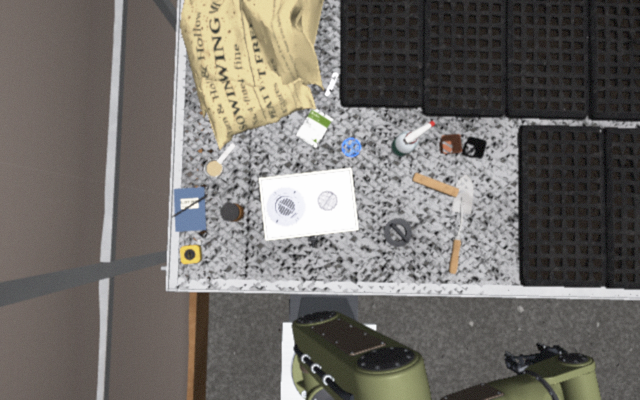

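View pics/side0.png

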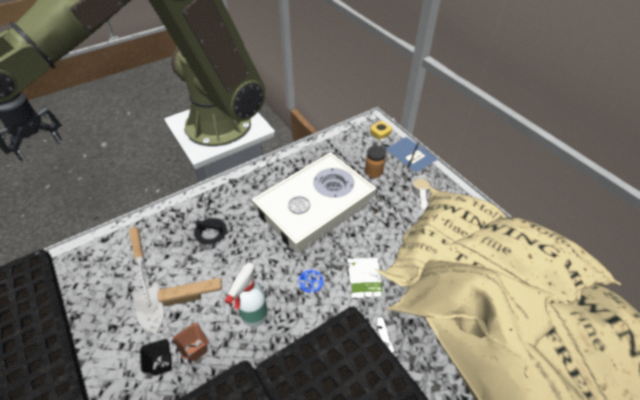

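The top view shows the tank with its mouth near (286,207), the disk at (328,200), the ring at (398,232), the jar at (232,212) and the tap at (316,241). The side view shows the mouth at (333,182), the disk at (299,205) and the ring at (210,232). I'll zoom in next.

```bash
python3 - <<'E'
import cv2
a=cv2.imread("pics/top0.png")[155:255,255:425]; b=cv2.imread("pics/side0.png")[145:255,185:385]
cv2.imwrite("pics/tc.png",cv2.resize(a,(782,460),interpolation=cv2.INTER_CUBIC)); cv2.imwrite("pics/sc.png",cv2.resize(b,(800,440),interpolation=cv2.INTER_CUBIC))
E
```

```text
(no output)
```

View pics/tc.png

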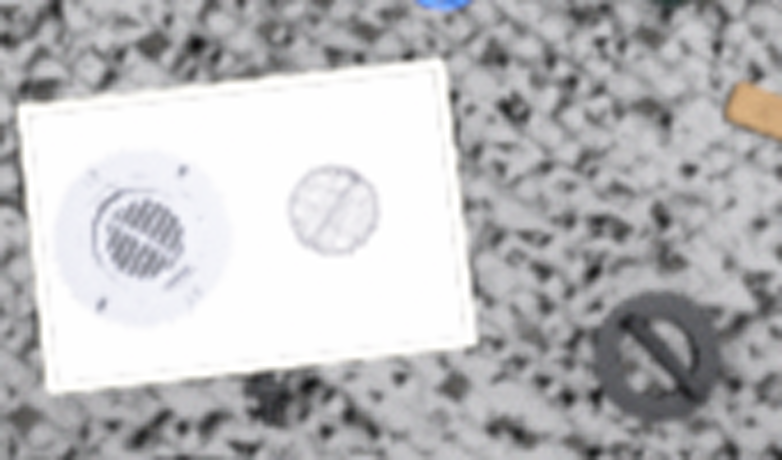

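View pics/sc.png

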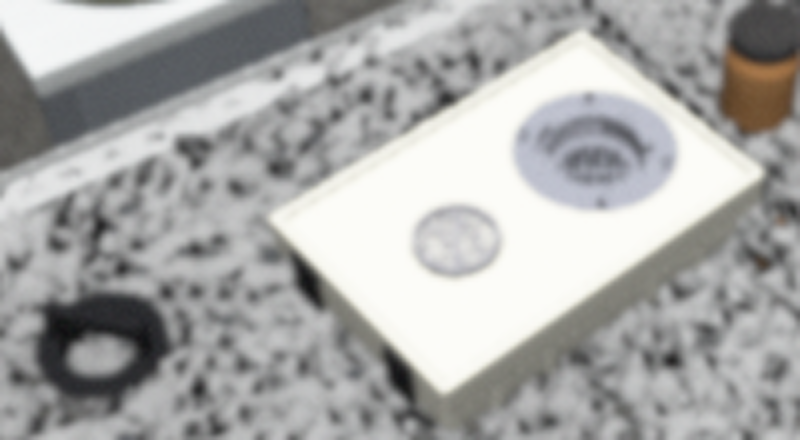

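The top crop (scale 4.6) shows the bezel centre at (143,238) and black bars at (183,170) and (101,304). The disk is at (334,210), and the ring is at (657,355) with its bridge running from (625,320) to (692,398). The side crop (scale 4) shows the bezel centre at (596,151), bars at (589,98) and (601,204), and the disk at (457,241). Next I'll fit the poses to both views.

```bash
cat > h.py <<'E'
import pickle,numpy as np,cv2
from scipy.optimize import least_squares
T=pickle.load(open("top0.pkl","rb"));S=pickle.load(open("side0.pkl","rb"))
def proj(f,X):
    c=np.atleast_2d(X)@np.array(f["R"]).T+f["t"]
    return np.c_[f["fx"]*c[:,0]/c[:,2]+f["cx"],f["fy"]*c[:,1]/c[:,2]+f["cy"]]
def ray(f,p,z):
    d=np.array(f["R"]).T@[(p[0]-f["cx"])/f["fx"],(p[1]-f["cy"])/f["fy"],1]; o=-np.array(f["R"]).T@f["t"]
    return o+d*(z-o[2])/d[2]
tp=lambda u,v:np.array([255+(u+.5)/4.6-.5,155+(v+.5)/4.6-.5])
sp=lambda u,v:np.array([185+(u+.5)/4-.5,145+(v+.5)/4-.5])
E
python3 - <<'E'
from h import *
def quad(im,c,thr):
    g=cv2.cvtColor(im,cv2.COLOR_RGB2GRAY); m=((im.min(2)>thr)*255).astype(np.uint8)
    n,l,s,ce=cv2.connectedComponentsWithStats(m); k=l[c[1],c[0]]
    cn=max(cv2.findContours((l==k).astype(np.uint8),0,1)[0],key=cv2.contourArea); print(s[k])
    h=cv2.convexHull(cn); 
    for e in range(20,100):
        q=cv2.approxPolyDP(h,e/10,True)
        if len(q)==4: return q[:,0]
print(quad(T["image"],(310,215),215),quad(S["image"],(290,190),205))
# manual picks
tc=[tp(*p) for p in[(20,104),(441,60),(477,345),(48,391)]]; sc=[sp(*p) for p in[(583,31),(765,173),(443,393),(269,217)]]
for p in tc: print("T",ray(T,p,.08)[:2])
for p in sc: print("S",ray(S,p,.08)[:2])
for n,a,b,z in[("mouth",(143,238),(596,151),.075),("bar1",(183,170),(589,98),.075),("bar2",(101,304),(601,204),.075),("disk",(334,210),(457,240),.083)]:
    print(n,ray(T,tp(*a),z)[:2],ray(S,sp(*b),z)[:2])
print("ring flange",ray(T,tp(657,355),.0215)[:2],"bridge ends",ray(T,tp(625,322),.0555)[:2],ray(T,tp(692,398),.0555)[:2])
# ring side mask
E
```

```text
[ 259  168  100   73 5555]
[ 253  153  122   90 4413]
[[351 169]
 [357 229]
 [265 239]
 [259 178]] [[374 187]
 [296 242]
 [253 200]
 [329 153]]
T [0.63557743 0.24174229]
T [ 0.67341575 -0.05686875]
T [ 0.47143157 -0.08545724]
T [0.43307076 0.21625982]
S [0.43699656 0.21374833]
S [0.63859871 0.24022176]
S [ 0.67809643 -0.06082141]
S [ 0.47593788 -0.08758943]
mouth [0.54237743 0.15248885] [0.54790861 0.15092551]
bar1 [0.59139579 0.12523479] [0.49833226 0.17813109]
bar2 [0.49496955 0.18107115] [0.59391143 0.12401409]
disk [0.56465177 0.01744279] [0.57163837 0.01445999]
ring flange [ 0.46572536 -0.22535439] bridge ends [ 0.48969132 -0.19476913] [ 0.4360887  -0.24357836]
```

```bash
for i in 1 2 3; do :; done
python3 -m pendant '[[[0.028,0.036,0],0,1],[[0.056,0.072,0],0,1],[[0.084,0.108,0],0,1],[[0.112,0.145,0],0,1],[[0.14,0.182,0],0,1]]' 20
python3 -m pendant '[[[0.028,0.036,0],0,1],[[0.056,0.072,0],0,1],[[0.084,0.108,0],0,1],[[0.112,0.145,0],0,1],[[0.14,0.182,0],0,1]]'
python3 -m pendant '[[[0.028,0.036,0],0,1],[[0.056,0.072,0],0,1],[[0.084,0.108,0],0,1],[[0.112,0.145,0],0,1],[[0.139,0.181,0],0,1]]'
python3 -m pendant '[[[0,0,-0.04],0,1],[[0,0,-0.08],0,1],[[0,0,-0.12],0,1],[[0,0,-0.135],0,1],[[0,0,-0.135],0,1]]'
```

```text
clock: 0.6
position: [0.2899, -0.3457, 0.2311]
orientation: [0.991, 0.137, -0.0, -0.0]
wrist_force: [1.3, 0.3, -1.2]
width: 0.0853
finger_force: 0.0
clock: 1.1
position: [0.43, -0.1636, 0.2312]
orientation: [0.991, 0.137, -0.0, -0.0]
wrist_force: [1.0, -1.3, 0.8]
width: 0.0853
finger_force: 0.0
clock: 1.6
position: [0.569, 0.0175, 0.231]
orientation: [0.991, 0.137, -0.0, -0.0]
wrist_force: [0.5, -1.1, 0.3]
width: 0.0854
finger_force: 0.0
clock: 2.1
position: [0.5674, 0.0156, 0.0947]
orientation: [0.991, 0.137, -0.002, -0.0]
wrist_force: [1.1, -0.4, -0.1]
width: 0.0853
finger_force: 0.0
```

```bash
python3 -m pendant '[[[0,0,-0.01],0,0.92],[[0,0,-0.02],0,0.92],[[0,0,-0.022],0,0.92],[[0,0,-0.024],0,0.92],[[0,0,-0.024],0,0.92]]'
python3 -m pendant '[[[0,0,-0.001],0,0.92],[[0,0,-0.002],0,0.92]]'
python3 -m pendant '[[[0,0,-0.001],0,0.92],[[0,0,-0.002],0,0.92]]'
```

```text
clock: 2.6
position: [0.5684, 0.0156, 0.0725]
orientation: [0.991, 0.137, 0.0, 0.0]
wrist_force: [-0.5, 0.4, -0.3]
width: 0.0784
finger_force: 0.0
clock: 2.8
position: [0.5684, 0.0156, 0.0705]
orientation: [0.991, 0.137, 0.0, 0.0]
wrist_force: [-0.2, -0.3, -0.7]
width: 0.0785
finger_force: 0.0
clock: 3.0
position: [0.5683, 0.0156, 0.0683]
orientation: [0.991, 0.137, 0.0, 0.0]
wrist_force: [0.4, -0.8, -0.9]
width: 0.0782
finger_force: 0.0
```

```bash
python3 -m pendant '[[[0,0,0],0,0.85],[[0,0,0],0,0.7],[[0,0,0],0,0.7],[[0,0,0],0,0.7]]' 20
python3 -m pendant '[[[0,0,0],0,0.7],[[0,0,0],0,0.7]]' 20
```

```text
clock: 3.4
position: [0.5684, 0.0157, 0.0686]
orientation: [0.991, 0.137, 0.0, 0.0]
wrist_force: [-0.9, 0.1, 4.9]
width: 0.066
finger_force: 25.7
clock: 3.6
position: [0.5684, 0.0157, 0.0686]
orientation: [0.991, 0.137, 0.0, 0.0]
wrist_force: [-0.5, 0.3, 4.8]
width: 0.0656
finger_force: 26.1
```

```bash
python3 -m pendant '[[[0,0,0],0,0.92],[[0,0,0.001],0,0.92],[[0,0,0.001],0,0.92],[[0,0,0.001],8,0.92],[[0,0,0.001],16,0.92]]'
python3 -m pendant '[[[0,0,0],8,0.92],[[0,0,0],16,0.92],[[0,0,0],24,0.92],[[0,0,0],32,0.92],[[0,0,0],40,0.92]]'
python3 -m pendant '[[[0,0,0],8,0.92],[[0,0,0],16,0.92],[[0,0,0],24,0.92],[[0,0,0],32,0.92],[[0,0,0],34,0.92]]'
python3 -m pendant '[[[0,0,0],0,0.85],[[0,0,0],0,0.7],[[0,0,0],0,0.7],[[0,0,0],0,0.7],[[0,0,0],0,0.7]]' 25
cat >> h.py <<'E'
E
python3 - <<'E'
from bench import sense, grab_frame
import cv2,pickle
for n in("top","side"):
    f=grab_frame(n); pickle.dump(f,open(f"{n}1.pkl","wb"))
    im=f["image"][:,:,::-1]
    a=im[155:255,255:425] if n=="top" else im[145:255,185:385]
    k=4.6 if n=="top" else 4
    cv2.imwrite(f"pics/{n}1.png",cv2.resize(a,None,fx=k if n=="top" else 4,fy=k,interpolation=cv2.INTER_CUBIC))
s=sense();print(s["position"],s["orientation"],s["width"],s["wrist_force"])
E
```

```text
clock: 4.1
position: [0.5682, 0.0156, 0.0692]
orientation: [0.961, 0.276, -0.0, -0.0]
wrist_force: [-0.0, 0.4, -0.4]
width: 0.0781
finger_force: 0.0
clock: 4.6
position: [0.5682, 0.0156, 0.0691]
orientation: [0.809, 0.588, -0.0, -0.0]
wrist_force: [0.5, -0.4, -0.4]
width: 0.0785
finger_force: 0.0
clock: 5.1
position: [0.5682, 0.0156, 0.0691]
orientation: [0.602, 0.799, -0.0, -0.0]
wrist_force: [-0.1, 0.0, 0.2]
width: 0.0785
finger_force: 0.0
clock: 5.6
position: [0.5682, 0.0156, 0.0695]
orientation: [0.604, 0.797, -0.0, -0.0]
wrist_force: [-2.7, -1.0, 5.5]
width: 0.0654
finger_force: 27.3
[0.56822114 0.01563681 0.06950581] [ 6.03878511e-01  7.97076373e-01 -2.36726045e-06  8.09149615e-06] 0.0654759444115395 [-2.2608257  -0.03703727  5.40986171]
```

View pics/side1.png

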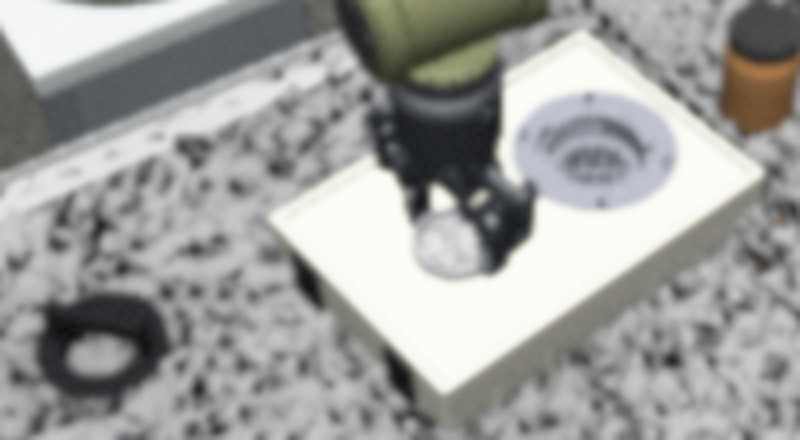

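The side crop shows the disk still at about (457,242), held between the fingers. The bezel is clear at (596,151). I'll refine the mouth centre by fitting the bezel's known circle.

```bash
python3 - <<'E'
from h import *
def bez(f,c0,lo):
    im=cv2.GaussianBlur(f["image"],(0,0),.6).astype(float); d=im[:,:,2]-im[:,:,0]  # blue-red
    v=im.mean(2)
    a=np.radians(np.arange(0,360,5)); pts=[]; 
    for t in a:
        r=np.arange(.050,.078,.0005)
        X=np.c_[c0[0]+r*np.cos(t),c0[1]+r*np.sin(t),np.full(len(r),.075)]
        p=proj(f,X).astype(np.float32)
        s=cv2.remap(v.astype(np.float32),p[:,0].copy(),p[:,1].copy(),1).ravel()
        g=np.gradient(cv2.GaussianBlur(s.reshape(-1,1),(0,0),3).ravel()); k=g.argmax()
        pts.append((X[k,0],X[k,1],g[k]))
    P=np.array(pts); r=least_squares(lambda q:np.hypot(P[:,0]-q[0],P[:,1]-q[1])-q[2],[*c0,.0645],loss="soft_l1",f_scale=.001)
    res=r.fun; print(r.x,np.median(abs(np.hypot(P[:,0]-r.x[0],P[:,1]-r.x[1])-r.x[2])))
bez(T,(.5424,.1525),0); bez(S,(.5479,.1509),0)
def disk(f,c0,z):
    v=f["image"].astype(float).mean(2).astype(np.float32); P=[]
    for t in np.radians(np.arange(0,360,5)):
        r=np.arange(.026,.043,.0005); X=np.c_[c0[0]+r*np.cos(t),c0[1]+r*np.sin(t),np.full(len(r),z)]
        p=proj(f,X).astype(np.float32); s=cv2.remap(v,p[:,0].copy(),p[:,1].copy(),1).ravel()
        g=np.gradient(cv2.GaussianBlur(s.reshape(-1,1),(0,0),3).ravel()); k=g.argmax(); P.append((X[k,0],X[k,1]))
    P=np.array(P); r=least_squares(lambda q:np.hypot(P[:,0]-q[0],P[:,1]-q[1])-q[2],[*c0,.0335],loss="soft_l1",f_scale=.001); print("disk",r.x)
disk(T,(.5647,.0174),.079); disk(S,(.5716,.0145),.079)
E
```

```text
[0.54275579 0.15338949 0.06273529] 0.0006252481900068663
[0.54565575 0.15106765 0.06142343] 0.00033512879865547907
disk [0.56471974 0.01787525 0.03268948]
disk [0.56862038 0.01545819 0.03341809]
```

```bash
python3 -m pendant '[[[-0.004,0.025,0],0,0.7],[[-0.008,0.05,0],0,0.7],[[-0.0125,0.075,0],0,0.7],[[-0.0165,0.1,0],0,0.7],[[-0.0205,0.122,0],0,0.7]]'
python3 -m pendant '[[[-0.001,0.007,0],0,0.7],[[-0.002,0.0137,0],0,0.7],[[-0.002,0.0137,0],0,0.7]]'
python3 - <<'E'
from bench import sense, grab_frame
import cv2,pickle
f=grab_frame("side"); pickle.dump(f,open("side2.pkl","wb"))
cv2.imwrite("pics/side2.png",cv2.resize(f["image"][150:220,285:385,::-1],None,fx=6,fy=6,interpolation=cv2.INTER_CUBIC))
s=sense();print(s["position"],s["width"],s["wrist_force"])
E
```

```text
clock: 6.2
position: [0.5478, 0.1386, 0.0695]
orientation: [0.604, 0.797, 0.0, 0.0]
wrist_force: [0.1, -1.5, 1.0]
width: 0.0656
finger_force: 27.5
clock: 6.5
position: [0.5455, 0.1515, 0.069]
orientation: [0.604, 0.797, -0.0, -0.0]
wrist_force: [-1.7, 4.5, -0.6]
width: 0.0653
finger_force: 28.1
[0.54547915 0.1513162  0.06894662] 0.06548760153297414 [-2.01248053  6.83577236 -0.79392478]
```

View pics/side2.png

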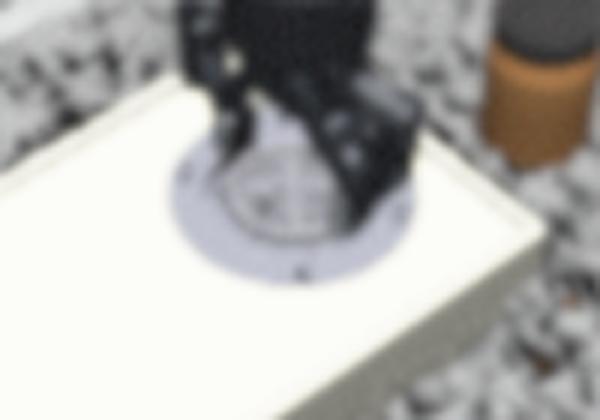

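The disk appears centred on the bezel, at about (290,195) in the crop. Releasing it.

```bash
python3 -m pendant '[[[0,0,0],0,0.92],[[0,0,0],0,0.92],[[0,0,0],0,0.92],[[0,0,0.03],0,0.92],[[0,0,0.075],0,0.92]]'
python3 -m pendant '[[[-0.03,-0.04,0.02],0,0.92],[[-0.06,-0.08,0.02],0,0.92],[[-0.09,-0.12,0.02],0,0.92],[[-0.09,-0.16,0.02],0,0.92]]'
python3 - <<'E'
from bench import sense, grab_frame
import cv2,pickle,numpy as np
f=grab_frame("side"); pickle.dump(f,open("side3.pkl","wb"))
g=grab_frame("top"); pickle.dump(g,open("top3.pkl","wb"))
a=cv2.resize(f["image"][155:215,295:375,::-1],(560,420),interpolation=cv2.INTER_CUBIC)
b=cv2.resize(g["image"][185:230,263:310,::-1],(240,230),interpolation=cv2.INTER_CUBIC)
c=np.zeros((420,800,3),np.uint8);c[:,:560]=a;c[:230,560:]=b
cv2.imwrite("pics/c3.png",c)
s=sense();print(s["position"],s["width"],s["wrist_force"])
E
```

```text
clock: 7.05
position: [0.5446, 0.1507, 0.143]
orientation: [0.604, 0.797, -0.002, -0.002]
wrist_force: [0.1, 0.1, -0.0]
width: 0.0785
finger_force: 0.0
clock: 7.45
position: [0.4532, -0.0097, 0.1646]
orientation: [0.603, 0.797, -0.0, 0.0]
wrist_force: [1.0, -0.2, -0.1]
width: 0.0785
finger_force: 0.0
[ 0.45518008 -0.01239272  0.16483805] 0.07892151486580869 [ 0.13361701  0.22638059 -0.01314719]
```

View pics/c3.png

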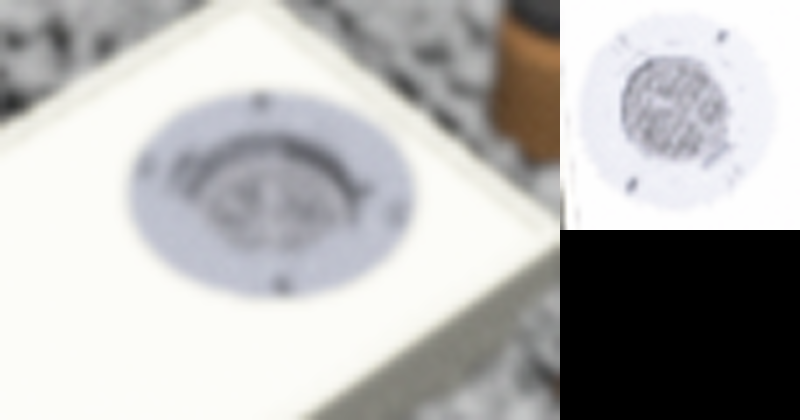

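The disk is in the bore: the side crop shows mesh at (270,205) with an even dark crescent of wall behind it. I'll confirm it is flat with a light tap.

```bash
python3 -m pendant '[[[0.03,0.045,-0.0],0,0],[[0.06,0.09,-0.0],0,0],[[0.09,0.13,0],0,0],[[0.09,0.16,-0.02],0,0],[[0.09,0.16,-0.06],0,0]]'
python3 -m pendant '[[[0,0,-0.02],0,0],[[0,0,-0.035],0,0],[[0,0,-0.041],0,0],[[0,0,-0.042],0,0],[[0,0,-0.042],0,0]]'
python3 -m pendant '[[[0,0,-0.001],0,0],[[0,0,-0.002],0,0],[[0,0,-0.002],0,0]]'
python3 -m pendant '[[[0,0,-0.001],0,0],[[0,0,-0.002],0,0],[[0,0,-0.002],0,0]]'
```

```text
clock: 8.05
position: [0.5476, 0.1556, 0.1055]
orientation: [0.602, 0.798, 0.002, 0.002]
wrist_force: [1.1, -0.1, -1.1]
width: 0.0049
finger_force: 0.0
clock: 8.55
position: [0.5463, 0.1513, 0.0633]
orientation: [0.604, 0.797, 0.001, 0.001]
wrist_force: [-0.0, -0.4, -0.3]
width: -0.0002
finger_force: 0.0
clock: 8.85
position: [0.5459, 0.1513, 0.0606]
orientation: [0.604, 0.797, 0.0, 0.0]
wrist_force: [-0.2, 0.6, -1.2]
width: -0.0001
finger_force: 0.0
clock: 9.15
position: [0.5459, 0.1514, 0.0591]
orientation: [0.604, 0.797, 0.0, 0.0]
wrist_force: [-4.1, -1.2, 8.8]
width: 0.0001
finger_force: 4.7
```

```bash
python3 - <<'E'
from h import *
T=pickle.load(open("top3.pkl","rb"));S=pickle.load(open("side3.pkl","rb"))
import pickle
for f,n,box,bias in((T,"T",(375,210,430,255),(.0035,-.0022)),(S,"S",(185,210,235,255),(-.0002,.0003))):
    x0,y0,x1,y1=box; im=f["image"][y0:y1,x0:x1].astype(int)
    cv2.imwrite(f"pics/r{n}.png",im[:,:,::-1])
a=cv2.resize(cv2.imread("pics/rT.png"),(440,360),interpolation=cv2.INTER_CUBIC);b=cv2.resize(cv2.imread("pics/rS.png"),(350,315),interpolation=cv2.INTER_CUBIC)
c=np.zeros((360,790,3),np.uint8);c[:,:440]=a;c[:315,440:]=b;cv2.imwrite("pics/ring.png",c)
E
```

```text
[ WARN:0@0.600] global loadsave.cpp:1063 imwrite_ Unsupported depth image for selected encoder is fallbacked to CV_8U.
```

View pics/ring.png

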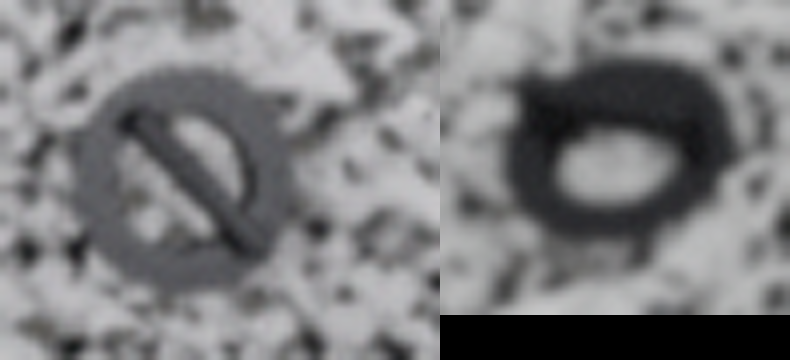

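The ring crop (scale 8) shows the flange spanning x 75–290 and y 65–290, so its centre is (183,178). The bar runs from about (137,118) to (247,245). The tap met the disk at z = 0.0591, which matches the seated height.

```bash
python3 - <<'E'
from h import *
def circ(v):
    P=[];c0=np.array([.4657,-.2254])
    for t in np.radians(np.arange(0,360,5)):
        r=np.arange(.040,.060,.0005); X=np.c_[c0[0]+r*np.cos(t),c0[1]+r*np.sin(t),np.full(len(r),.0205)]
        p=proj(T,X).astype(np.float32); s=cv2.remap(v,p[:,0].copy(),p[:,1].copy(),1).ravel()
        g=np.gradient(cv2.GaussianBlur(s.reshape(-1,1),(0,0),3).ravel()); P.append(X[g.argmax(),:2])
    P=np.array(P); return least_squares(lambda q:np.hypot(P[:,0]-q[0],P[:,1]-q[1])-q[2],[*c0,.048],loss="soft_l1",f_scale=.001).x
print("flange circle",circ(T["image"].astype(np.float32).mean(2)), "expect r .048; add T bias (.0035,-.0022)")
q=lambda u,v:[375+(u+.5)/8-.5,210+(v+.5)/8-.5]
a,b=ray(T,q(137,118),.0555),ray(T,q(247,245),.0555)
print(a,b,(a+b)/2,np.degrees(np.arctan2(*(a-b)[1::-1])),np.linalg.norm(a-b))
print(ray(T,q(183,178),.0215))
# side: flange circle reprojected vs dark extents
for c in[(.4657+.0035,-.2254-.0022)]:
    t=np.linspace(0,2*np.pi,90);X=np.c_[c[0]-.0+.048*np.cos(t),c[1]+.048*np.sin(t),np.full(90,.0195)];p=(proj(S,X)-[185,210]+.5)*7-.5
    print("side crop7 extents",p.min(0)+[440,0],p.max(0)+[440,0])
E
```

```text
flange circle [ 0.46513717 -0.22568142  0.04878899] expect r .048; add T bias (.0035,-.0022)
[ 0.49075292 -0.19877565  0.0555    ] [ 0.43922273 -0.24486074  0.0555    ] [ 0.46498782 -0.22181819  0.0555    ] 41.80728334097236 0.0691317279414803
[ 0.46562419 -0.22536454  0.0215    ]
side crop7 extents [503.61042917  58.5460531 ] [736.99506787 244.95719121]
```

```bash
python3 -m pendant '[[[0,0,0.03],0,0],[[0,0,0.07],0,0],[[0,-0.01,0.11],-8,0.5],[[-0.008,-0.05,0.12],-16,0.5],[[-0.018,-0.095,0.12],-24,0.5]]'
python3 -m pendant '[[[-0.009,-0.045,0],-8,0.5],[[-0.018,-0.09,0],-16,0.5],[[-0.027,-0.135,0],-24,0.5],[[-0.036,-0.18,0],-32,0.5],[[-0.045,-0.225,0],-40,0.5]]'
python3 -m pendant '[[[-0.008,-0.03,0],0,0.5],[[-0.015,-0.0585,0],0,0.5],[[-0.015,-0.0585,-0.03],0,0.5],[[-0.015,-0.0585,-0.07],0,0.5],[[-0.015,-0.0585,-0.08],0,0.5]]'
```

```text
clock: 9.65
position: [0.5282, 0.056, 0.1804]
orientation: [0.757, 0.653, 0.002, 0.001]
wrist_force: [0.8, -0.0, -0.6]
width: 0.0424
finger_force: 0.0
clock: 10.15
position: [0.4821, -0.1704, 0.1785]
orientation: [0.935, 0.354, 0.0, 0.0]
wrist_force: [0.9, -0.3, -0.4]
width: 0.0427
finger_force: 0.0
clock: 10.65
position: [0.4661, -0.2265, 0.0949]
orientation: [0.934, 0.356, -0.002, -0.002]
wrist_force: [-0.9, 0.3, 0.5]
width: 0.0428
finger_force: 0.0
```

```bash
python3 -m pendant '[[[0,0,-0.03],0,0.5],[[0,0,-0.055],0,0.5],[[0,0,-0.067],0,0.5],[[0,0,-0.067],0,0],[[0,0,-0.067],0,0]]' 20
python3 -m pendant '[[[0,0,0],0,0],[[0,0,0],0,0],[[0,0,0],0,0],[[0,0,0],0,0]]' 20
```

```text
clock: 11.15
position: [0.4684, -0.2274, 0.0325]
orientation: [0.934, 0.356, 0.0, 0.0]
wrist_force: [-0.5, 0.3, 0.6]
width: 0.0144
finger_force: 0.3
clock: 11.55
position: [0.4685, -0.2276, 0.0327]
orientation: [0.934, 0.356, 0.001, 0.001]
wrist_force: [0.1, 0.7, 7.9]
width: 0.0117
finger_force: 26.4
```

```bash
python3 -m pendant '[[[0,0,0],0,0.6],[[0,0,0.0],0,1],[[0,0,0.03],0,1],[[0,0,0.055],8,1],[[0,0,0.055],16,1]]' 20
python3 -m pendant '[[[0,0,0],8,1],[[0,0,0],16,1],[[0,0,0],24,1],[[0,0,0],32,1],[[0,0,0],40,1]]'
python3 -m pendant '[[[0,0,0],8,1],[[0,0,0],16,1],[[0,0,0],24,1],[[0,0,0],32,1],[[0,0,0],34,1]]'
python3 -m pendant '[[[0,0,-0.02],0,1],[[0,0,-0.04],0,1],[[0,0,-0.05],0,1],[[0,0,-0.052],0,1],[[0,0,-0.052],0,1]]'
```

```text
clock: 12.05
position: [0.469, -0.2279, 0.0895]
orientation: [0.874, 0.485, 0.001, 0.002]
wrist_force: [0.5, 0.0, -0.9]
width: 0.0823
finger_force: 0.0
clock: 12.55
position: [0.4677, -0.2271, 0.0863]
orientation: [0.656, 0.755, -0.0, -0.0]
wrist_force: [-0.5, -0.5, -0.2]
width: 0.0855
finger_force: 0.0
clock: 13.05
position: [0.4676, -0.2271, 0.0863]
orientation: [0.406, 0.914, -0.0, -0.0]
wrist_force: [-0.3, 0.6, -0.2]
width: 0.0853
finger_force: 0.0
clock: 13.55
position: [0.4678, -0.2272, 0.0345]
orientation: [0.409, 0.913, -0.0, -0.0]
wrist_force: [-1.0, 1.1, 0.2]
width: 0.0855
finger_force: 0.0
```

No contact. Close lengthwise to centre, then re-grip across.

```bash
python3 -m pendant '[[[0,0,0],0,0.85],[[0,0,0],0,0.85],[[0,0,0],0,0.85],[[0,0,0],0,0.85],[[0,0,0],0,0.85]]' 20
python3 -m pendant '[[[0,0,0],0,1],[[0,0,0],0,1],[[0,0,0],0,1],[[0,0,0.03],0,1],[[0,0,0.052],-8,1]]' 20
python3 -m pendant '[[[0,0,0],-8,0.7],[[0,0,0],-16,0.6],[[0,0,0],-24,0.5],[[0,0,0],-32,0.5],[[0,0,0],-40,0.5]]'
python3 -m pendant '[[[0,0,0],-8,0.5],[[0,0,0],-16,0.5],[[0,0,0],-24,0.5],[[0,0,0],-32,0.5],[[0,0,0],-40,0.5]]'
python3 -m pendant '[[[0,0,0],-2,0.5],[[0,0,-0.02],-2,0.5],[[0,0,-0.04],-2,0.5],[[0,0,-0.055],-2,0.5],[[0,0,-0.055],-2,0.5]]'
python3 -m pendant '[[[0,0,0],0,0.1],[[0,0,0],0,0.1],[[0,0,0],0,0],[[0,0,0],0,0],[[0,0,0],0,0]]' 40
```

```text
clock: 14.05
position: [0.4682, -0.2274, 0.0352]
orientation: [0.409, 0.913, -0.0, 0.001]
wrist_force: [-1.6, 0.4, 6.5]
width: 0.077
finger_force: 25.0
clock: 14.55
position: [0.4677, -0.2271, 0.0871]
orientation: [0.472, 0.882, -0.0, -0.0]
wrist_force: [0.4, 0.2, 1.0]
width: 0.0855
finger_force: 0.0
clock: 15.05
position: [0.4677, -0.2271, 0.0862]
orientation: [0.747, 0.665, -0.0, -0.0]
wrist_force: [0.1, -0.8, 1.1]
width: 0.0425
finger_force: 0.0
clock: 15.55
position: [0.4677, -0.2271, 0.0862]
orientation: [0.929, 0.37, -0.0, -0.0]
wrist_force: [-0.6, -0.0, -0.4]
width: 0.0426
finger_force: 0.0
clock: 16.05
position: [0.4668, -0.2266, 0.0295]
orientation: [0.934, 0.356, -0.001, -0.001]
wrist_force: [-0.8, 0.7, -0.2]
width: 0.0427
finger_force: 0.0
clock: 16.55
position: [0.4682, -0.2275, 0.0322]
orientation: [0.934, 0.356, 0.001, 0.001]
wrist_force: [0.3, 0.6, 7.5]
width: 0.0111
finger_force: 43.6
```

```bash
python3 -m pendant '[[[0,0,0.01],0,0],[[0,0,0.04],0,0],[[0,0,0.08],0,0],[[0,0,0.12],0,0],[[0.005,0.025,0.12],0,0]]' 80
python3 -m pendant '[[[0.008,0.04,0],0,0],[[0.016,0.08,0],0,0],[[0.024,0.12,0],0,0],[[0.032,0.16,0],0,0],[[0.04,0.2,0],0,0]]'
python3 -m pendant '[[[0.008,0.04,0],0,0],[[0.016,0.08,0],0,0],[[0.024,0.12,0],0,0],[[0.03,0.145,0],0,0],[[0.0325,0.1537,0],0,0]]'
python3 -m pendant '[[[0,0,-0.01],0,0],[[0,0,-0.025],0,0],[[0,0,-0.037],0,0],[[0,0,-0.037],0,0],[[0,0,-0.037],0,0]]'
python3 - <<'E'
from bench import sense, grab_frame
import cv2,pickle,numpy as np
f=grab_frame("side"); pickle.dump(f,open("side4.pkl","wb")); g=grab_frame("top"); pickle.dump(g,open("top4.pkl","wb"))
a=cv2.resize(f["image"][135:215,285:385,::-1],(600,480),interpolation=cv2.INTER_CUBIC)
cv2.imwrite("pics/s4.png",a)
s=sense();print(s["position"],s["orientation"],s["width"],s["wrist_force"])
E
```

```text
clock: 17.05
position: [0.4742, -0.2043, 0.157]
orientation: [0.935, 0.355, 0.003, 0.003]
wrist_force: [1.0, -0.0, -1.5]
width: 0.0109
finger_force: 78.3
clock: 17.55
position: [0.5126, -0.0005, 0.1519]
orientation: [0.934, 0.356, 0.0, 0.0]
wrist_force: [0.4, -0.4, -0.9]
width: 0.0102
finger_force: 78.3
clock: 18.05
position: [0.5451, 0.1537, 0.1516]
orientation: [0.934, 0.357, 0.0, -0.0]
wrist_force: [-0.1, -0.3, -0.5]
width: 0.0106
finger_force: 78.3
clock: 18.55
position: [0.5453, 0.1508, 0.1143]
orientation: [0.935, 0.356, -0.0, -0.0]
wrist_force: [0.4, 0.2, -1.3]
width: 0.0106
finger_force: 78.2
[0.54555105 0.15123438 0.11493293] [9.34454510e-01 3.56082228e-01 4.57921589e-04 8.23234534e-05] 0.010128407338732827 [-0.40362803  0.15848056 -1.00616956]
```

View pics/s4.png

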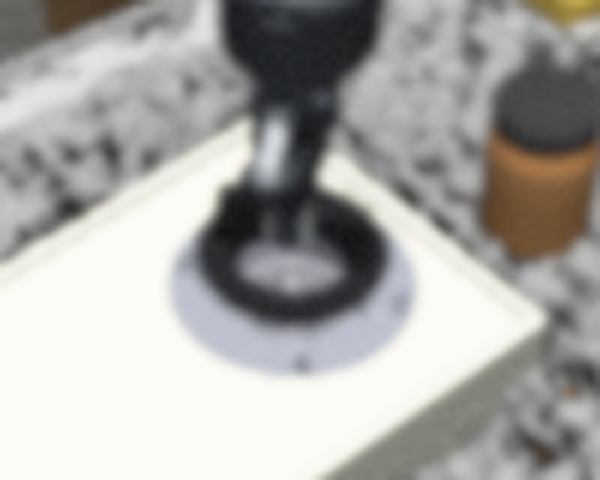

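The ring hovers level and centred over the bezel (ring at about (293,255), bezel at about (292,285) in the crop). Lowering it in small steps.

```bash
python3 -m pendant '[[[0,0,-0.003],0,0],[[0,0,-0.006],0,0],[[0,0,-0.008],0,0],[[0,0,-0.01],0,0],[[0,0,-0.01],0,0]]'
python3 -m pendant '[[[0,0,-0.0015],0,0],[[0,0,-0.003],0,0],[[0,0,-0.003],0,0]]'
```

```text
clock: 19.15
position: [0.5451, 0.152, 0.1049]
orientation: [0.934, 0.356, 0.0, -0.0]
wrist_force: [-4.3, 2.8, 0.8]
width: 0.0106
finger_force: 78.5
clock: 19.45
position: [0.5449, 0.1519, 0.1009]
orientation: [0.934, 0.356, -0.0, -0.0]
wrist_force: [-3.7, 4.0, 0.3]
width: 0.0104
finger_force: 78.4
```

```bash
python3 -m pendant '[[[-0.0008,0.0008,-0.0015],0,0],[[-0.0008,0.0008,-0.003],0,0],[[-0.0008,0.0008,-0.004],0,0],[[-0.0008,0.0008,-0.005],0,0],[[-0.0008,0.0008,-0.005],0,0]]'
python3 -m pendant '[[[0,0,-0.0007],0,0],[[0,0,-0.0015],0,0],[[0,0,-0.0015],0,0]]'
```

```text
clock: 19.95
position: [0.5444, 0.1522, 0.0961]
orientation: [0.934, 0.356, -0.0, 0.0]
wrist_force: [0.2, -0.0, -0.3]
width: 0.0105
finger_force: 78.3
clock: 20.25
position: [0.5446, 0.1524, 0.0953]
orientation: [0.934, 0.356, 0.0, 0.0]
wrist_force: [-2.5, -0.6, 4.1]
width: 0.0107
finger_force: 79.2
```

```bash
python3 -m pendant '[[[0,0,0],-6,0],[[0,0,-0.0003],-12,0],[[0,0,-0.0008],-18,0],[[0,0,-0.0013],-24,0],[[0,0,-0.0018],-30,0]]' 100
python3 -m pendant '[[[0,0,-0.0005],-6,0],[[0,0,-0.001],-12,0],[[0,0,-0.0015],-18,0],[[0,0,-0.002],-22,0],[[0,0,-0.002],-22,0]]'
python3 -c "
from bench import sense;s=sense();print(s['wrist_force'],s['moment'],s['joint_pos'])"
```

```text
clock: 20.75
position: [0.5445, 0.1523, 0.093]
orientation: [0.995, 0.1, 0.0, 0.0]
wrist_force: [-0.6, -0.8, 0.4]
width: 0.0097
finger_force: 98.6
clock: 21.25
position: [0.5447, 0.1524, 0.0914]
orientation: [0.996, -0.09, 0.0, -0.0]
wrist_force: [0.3, -0.1, 3.0]
width: 0.0101
finger_force: 99.1
[ 0.34058101 -0.06652504  3.03537371] [ 0.06245794  0.02676695 -0.06803235] [2.08055341e-01 4.85294993e-01 1.61194734e+00 7.13995379e-05
 1.04337754e+00 1.95891364e+00]
```

```bash
python3 -m pendant '[[[0,0,-0.0002],-5,0],[[0,0,-0.0003],-10,0],[[0,0,-0.0004],-15,0],[[0,0,-0.0004],-18,0],[[0,0,-0.0004],-18,0]]'
python3 -c "
from bench import sense;s=sense();print(s['wrist_force'],s['moment'],s['joint_pos'])"
python3 -m pendant '[[[0,0,0],-2,0],[[0,0,0],-3,0],[[0,0,0],-3,0]]'
python3 -c "
from bench import sense;s=sense();print(s['wrist_force'],s['moment'],s['joint_pos'])"
```

```text
clock: 21.75
position: [0.5448, 0.1524, 0.0913]
orientation: [0.97, -0.244, 0.001, -0.0]
wrist_force: [-0.9, -0.9, 7.2]
width: 0.01
finger_force: 99.7
[-0.86800675 -0.9146514   7.21224014] [-0.08254752  0.22670814  0.25356335] [ 2.08154322e-01  4.85412774e-01  1.61195582e+00 -2.08017953e-04
  1.04287667e+00  2.27102984e+00]
clock: 22.05
position: [0.5448, 0.1524, 0.0913]
orientation: [0.964, -0.267, 0.001, 0.0]
wrist_force: [-0.9, -1.9, 7.4]
width: 0.0102
finger_force: 102.2
[-0.89646447 -1.87022046  7.4288303 ] [-0.14270096  0.21186222  1.3682747 ] [ 2.08321281e-01  4.85403769e-01  1.61201923e+00 -9.01347729e-04
  1.04291359e+00  2.32098468e+00]
```

Torque rose to 1.4 N·m with the bridge in line with the bars, so the ring is tight. Releasing and checking.

```bash
python3 -m pendant '[[[0,0,0],0,0.3],[[0,0,0],0,0.4],[[0,0,0],0,0.4],[[0,0,0.03],0,0.4],[[0,0,0.07],0,0.4]]' 20
python3 -m pendant '[[[-0.03,-0.04,0.02],0,0.4],[[-0.06,-0.08,0.02],0,0.4],[[-0.08,-0.12,0.02],0,0.4],[[-0.08,-0.16,0.02],0,0.4],[[-0.08,-0.16,0.02],0,0.4]]'
python3 - <<'E'
from bench import sense, grab_frame
import cv2,numpy as np
f=grab_frame("side"); g=grab_frame("top")
a=cv2.resize(f["image"][145:215,285:385,::-1],(500,350),interpolation=cv2.INTER_CUBIC)
b=cv2.resize(g["image"][180:235,258:313,::-1],(300,300),interpolation=cv2.INTER_CUBIC)
c=np.zeros((350,800,3),np.uint8);c[:,:500]=a;c[:300,500:]=b
cv2.imwrite("pics/end.png",c);print(sense()["position"])
E
```

```text
clock: 22.55
position: [0.5435, 0.1521, 0.1597]
orientation: [0.963, -0.269, -0.002, 0.001]
wrist_force: [-0.1, 0.1, -0.8]
width: 0.0343
finger_force: 0.0
clock: 23.05
position: [0.4641, -0.011, 0.181]
orientation: [0.963, -0.271, 0.001, 0.0]
wrist_force: [0.3, 1.1, 0.7]
width: 0.034
finger_force: 0.0
[ 0.46448025 -0.00820559  0.18069981]
```

View pics/end.png

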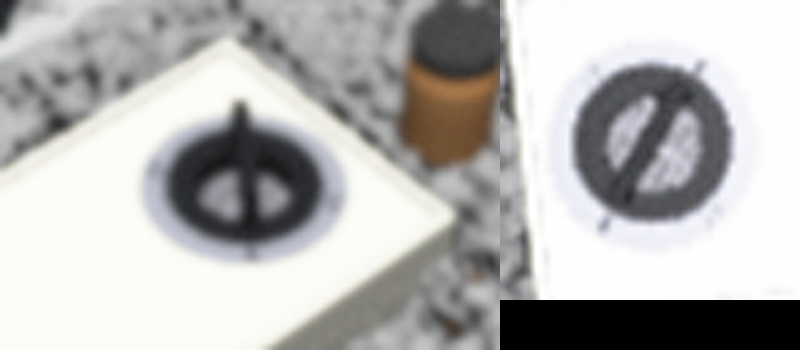

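The ring sits flat and centred, its bridge pointing at the bars (about (703,65) and (603,225) in the top crop). The gripper is clear of everything.

```bash
python3 -c "
from bench import workorder;print(workorder.hand_in())"
```

```text
the job is handed in; nothing more can be done
None
```

The strainer disk is seated flat in the mouth, the screw ring is screwed home over it with its bridge in line with the bars, and the job was handed in at about 23 s; the hand-in returned no verdict.

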